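# Scrub out the glue pot and close it

### The arm

A 6-joint arm with a two-finger parallel gripper is mounted at the origin on the work surface. World frame = base frame: x ahead of the robot, y to its left, z up, the work surface at z = 0. Lengths are in m, angles in rad, forces in N, time in s.
With the tool pointing down it reaches from about 0.3 to 0.95 m from the base axis. Payload 3.1 kg.
Tool frame: the origin (TCP) lies at the centre of the arm's flange, where the gripper is bolted on; the fingertips stand 173 mm ahead of it and the grasp point (between the pads) lies 155 mm ahead of it (robot.grip_depth is the distance from the TCP to the grasp point, in m); z points along the fingers, y is the line along which they close (so a half turn about z gives the same grasp; the last joint's range is limited). The gripper opens to 85 mm and grips with 20 to 120 N. Pads are 22 mm wide; open, the fingers measure 114 mm over their backs; the gripper's body (76 mm by 85 mm) begins 54 mm behind the grasp point. The pads swing forward as they close: fully open they stand 13 mm farther back than shut.
Start: joints at [-1.178, 0.308, 1.634, -0, 1.2, -0.07], TCP at [0.279, -0.559, 0.405] pointing down, gripper open.
Joint ranges: [-3.06, 3.06], [-0.79, 1.96], [0.05, 2.63], [-1.19, 4.34], [0.05, 2.64], [-2.94, 2.94]. Speed limits (rad/s): [2.79, 2.79, 3.14, 3.14, 3.14, 3.14].

### API

Orientations are given as a unit quaternion [x, y, z, w].
In Python, from plant import robot gives the robot as it stands. The module is installed in compiled form; this text tells all that it offers.
- The arm moves only by the tool drive_tool, never from a script. Its argument "rows" is a list that holds one entry, the list of rows, each a list of 7 numbers: the shift along the tool's x, y, z as a fraction of full scale, then the turn, a rotation vector about the tool's x, y, z as a fraction of full scale, then the opening, from -1 (shut) to 1 (fully open). In form: [[[dx, dy, dz, rx, ry, rz, jaw], ...]]. A call has exactly 8 rows; each row is the pose to reach, as a shift and turn from the pose commanded when the call began, along the tool's axes at that moment; what a row does not reach only later rows make up. Full scale, the value 1, is 0.25 m for a shift and 30 degrees for a turn. A row lasts 1/12 s, in which the tool goes at most 41.7 mm and 7.16 degrees, less where a joint would pass 70% of its speed; a pose out of reach is approached as far as the arm can. A call with a number of a shift or a turn outside -1 to 1 is refused whole. A call with a gripper value outside its range is refused whole. The fingers move at their own pace and stop on an object; the grip force is fixed at half the most. Time passes only in rows, so rows that repeat a pose let the fingers close, or fill a call up. It gives the time, the measured TCP pose, the force, the opening and the grip force at its end, in the units of the state.
- robot.sense(): the state, without advancing time (a new reading comes with each control period).
- robot.camera(name): name is "scene" or "top" or "wrist"; returns a dict with "image" (400x640x3 uint8, red, green, blue), "fx", "fy", "cx", "cy" (pixels), "R" (3x3) and "t" (3): a world point X has camera coordinates R X + t. Camera axes: x right, y down, z forward; pixel columns grow to the right and rows downward; lengths in m; the calibration is good to about 2 mm. The wrist camera is an equidistant fisheye: a pixel r from the principal point sees the ray r / f radians off the axis. A picture is of the moment at which its call begins. There is no depth.
- robot.job_done(): hands the job in; it is judged then, once.
Trained networks look in the newest picture that a camera, given by its name, has taken for a name from the list of things; names that differ only in an ending like _2 or _b are one class to them, and where a whole thing is asked for, a point or a joint stands for the part that bears it (a point fixed in the world has none). Each returns a list of dicts, best first, with "conf" (0 to 1); they miss things now and then, are a little off and sometimes report something else, mostly with a low value. They report only what shows in the picture. A call takes as long as a camera call.
- robot.regions_of(camera, query): "region" (400x640 bool, what is visible of it).
- robot.mark_of(camera, query): "position" ([x, y, z] in m, in the coordinates of the camera as it stood for that picture, good to about 4 mm: a listed point, or the origin of a listed thing).
The state is a dict: "clock": time; "joint_positions": joint angles; "qd": joint speeds; "tau": joint torques, N m; "position": TCP position; "eef_rot": TCP orientation; "force": force on the tool from outside, world axes, zero at the start; "ft_torque": the same for the moment, N m; "opening": finger opening in m; "finger_force": force on a finger pad.
Only numpy, scipy, OpenCV 4.12 (cv2) and the standard library are available. Lean on these libraries where they do the work, as an engineer would, in place of code of your own. Each camera call takes 0.05 s, during which the arm holds its last target. There are 200 camera calls.

### The job

Take the round bottle brush from the rack and scrub out the empty glue pot: three strokes, each right down to the bottom and back up at least halfway to the rim. Hang the brush back in its slot and close the pot with its cover, pressing it down firmly so that it sits centred and level on the rim. The pot must stay upright where it stands, and everything else on the bench is left alone.

Things in the scene. Friction and masses are not known exactly. Their poses are not given: they have to be found in the camera images.
- rack: Fixed pale-wood rack: level board 224 mm wide (y), 100 mm deep (x), 12 mm thick, top 186 mm above the bench, on two side panels. Two slots along x at y = +50 and -50 mm, 20 mm wide, open at the front edge (x = -50 mm), closed at x = +4 mm. A brush hangs in each by its collar; which one where varies. Origin on the bench under the board's centre; x to its back, away from the open slot ends.
- rack_slot_a (a point): Hanging place in the rack's slot at y = +50 mm: x = -10 mm in the rack's frame, at the height of the board's top. Axes as the rack's. The brushes start with their axes on the two slot points.
- rack_slot_b (a point): The same in the rack's slot at y = -50 mm.
- brush: Loose round bottle brush, 256 mm, 130 g, rigid. Origin at its tip, z up its axis. Dark bristle head 62 mm across from z = 0 to 100 mm (40 mm at the tip), wire stem 8 mm across to 170 mm, collar 34 mm across to 176 mm, square wooden handle 24 x 24 mm (flats facing its x and y) to 256 mm. Hangs upright, head down, collar on the board, tip 16 mm above the bench, flats square to the rack.
- brush_collar (a point): Point on the brush's axis at the collar's underside, 170 mm above the tip. The head is wider than the slot: to unhang the brush, lift the collar some 10 mm off the board, draw it level out of the open front by 75 mm or more until the head is clear of the board, then lift it; hang it back the same way. Its place is the slot where it hung.
- glue_brush: Bystander hanging in the other slot: flat pale glue brush, 211 mm long, head 54 x 18 mm, collar 34 mm across with its underside 130 mm above the tip, shorter handle ending in a 32 mm ball. Origin at its tip, z up along its axis.
- pot: Loose open round steel glue pot standing on the bench, about 0.55 kg: 110 mm high, outside diameter 82 mm (two beads make it 86 mm), inside diameter 76 mm, floor 5 mm thick. Origin at the centre of its underside, z up.
- pot_rim (a point): Centre of the pot's mouth, at rim height, 110 mm above its underside.
- cover: Loose steel press-in cover lying plug down on the bench, 140 g: plug 67 mm across and 10 mm deep (60 mm at its bottom), flat flange 88 mm across and 5 mm thick, central upright wooden knob 28 mm across and 32 mm high (top at 47 mm). Origin under the plug's centre, z up. Seated, the flange lies on the pot's rim, origin 100 mm above the pot's underside; the plug has 4.5 mm play all round.
- hammer: Bystander: cobbler's hammer lying on the bench, 260 mm long, 0.45 kg. Origin in the handle on the bench, x along the handle towards the head.
- clog: Bystander: dark red clog on its green last, 245 mm long, 0.7 kg. Origin under its middle, x to the toe.
- nail_tray: Bystander: open dark-wood tray of nails, 120 x 170 x 40 mm, 0.8 kg. Origin under its middle.

How it is judged:
By the outcome, as a careful person would: the job done as asked, in the order asked, and still so for the second after the job is handed in, with the robot touching nothing.
It also fails if it takes over 72 s, if anything falls off the work surface, if the arm or the gripper's body presses on something with over 40 N, if the wrist force passes 120 N, or if a joint passes its speed limit or range.

## Working session

There is one attempt and no reset: what is moved stays moved. The work goes in short steps, Python scripts to look and compute and a tool call to move; the robot and the scene stay as the last step left them, time stands still between calls to the robot, and variables do not carry over. Pictures are saved under pics/ and viewed, at most 10 in all, crops included, and the job is handed in when it is done.

Besides the shell and the picture viewer there is one more tool, called by a JSON object that holds its "fn" and its "kwargs", one argument or row to a line. drive_tool: Moves the arm, as the interface text tells. Its arguments: {"type":"object","properties":{"rows":{"type":"array","items":{"type":"array","items":{"type":"array","items":{"type":"number","minimum":-1,"maximum":1}}}}},"required":["rows"]}

```bash
mkdir -p pics; cat > h.py <<'E'
import numpy as np, cv2
from plant import robot
from scipy.spatial.transform import Rotation as Ro
def marks(cam, names, k=2):
    c=robot.camera(cam); R=np.array(c["R"]);t=np.array(c["t"])
    out={}
    for n in names:
        r=robot.mark_of(cam,n)[:k]
        out[n]=[(R.T@(np.array(d["position"])-t),d["conf"]) for d in r]
        print(cam,n,[(np.round(p,4).tolist(),round(f,2)) for p,f in out[n]])
    return c,out
def save(c,name): cv2.imwrite("pics/"+name,c["image"][:,:,::-1])
def st():
    s=robot.sense(); R=Ro.from_quat(s["eef_rot"]).as_matrix()
    print("t",s["clock"],"p",np.round(s["position"],4),"R",np.round(R,3).tolist(),"F",np.round(s["force"],1),"M",np.round(s["ft_torque"],2),"op",round(float(s["opening"]),4),"ff",s["finger_force"]); print("q",np.round(s["joint_positions"],3))
    return s,R
E
python3 - <<'E'
from h import *
N=["rack","rack_slot_a","rack_slot_b","brush","brush_collar","glue_brush","pot","pot_rim","cover","hammer","clog","nail_tray"]
for cam in("scene","top"):
    c,_=marks(cam,N); save(c,cam+"0.png")
st()
E
```

```text
scene rack [([0.5636, 0.2599, 0.1822], 0.71), ([0.5594, 0.2105, 0.0015], 0.7)]
scene rack_slot_a [([0.5623, 0.2656, 0.184], 0.78), ([0.5307, 0.1636, 0.1881], 0.6)]
scene rack_slot_b [([0.5623, 0.2656, 0.184], 0.78), ([0.5307, 0.1636, 0.1881], 0.6)]
scene brush [([0.5611, 0.2606, 0.0169], 0.88)]
scene brush_collar [([0.5665, 0.2618, 0.185], 0.83)]
scene glue_brush [([0.5357, 0.1608, 0.0526], 0.97), ([0.5617, 0.2624, 0.0172], 0.66)]
scene pot [([0.4597, -0.3331, -0.001], 0.82), ([0.7707, 0.0778, 0.0036], 0.73)]
scene pot_rim [([0.4604, -0.333, 0.1071], 0.83)]
scene cover [([0.5614, -0.0391, 0.0021], 0.96)]
scene hammer [([0.7597, -0.2251, 0.0002], 0.59)]
scene clog [([0.7738, 0.0744, -0.0005], 0.57), ([0.6881, 0.4341, -0.0031], 0.3)]
scene nail_tray [([0.4614, -0.3307, 0.1091], 0.67), ([0.6868, 0.433, -0.0015], 0.66)]
top rack [([0.4595, -0.332, -0.0025], 0.38)]
top rack_slot_a [([0.5392, 0.1605, 0.1862], 0.79), ([0.5629, 0.2612, 0.1834], 0.66)]
top rack_slot_b [([0.5392, 0.1605, 0.1862], 0.79), ([0.5629, 0.2612, 0.1834], 0.66)]
top brush [([0.5608, 0.2618, 0.0147], 0.61)]
top brush_collar [([0.5614, 0.2573, 0.1869], 0.73), ([0.5589, 0.2575, 0.0135], 0.34)]
top glue_brush [([0.5367, 0.1659, 0.0535], 0.5)]
top pot [([0.4593, -0.3319, -0.0013], 0.68)]
top pot_rim [([0.46, -0.3305, 0.1071], 0.6)]
top cover [([0.5599, -0.0438, -0.0045], 0.8)]
top hammer [([0.7603, -0.2253, 0.0008], 0.77)]
top clog [([0.7693, 0.0701, -0.0038], 0.56)]
top nail_tray [([0.6889, 0.4313, 0.0029], 0.87), ([0.5595, 0.2584, 0.0155], 0.22)]
t 1.3 p [ 0.279  -0.5593  0.4047] R [[0.895, 0.446, 0.0], [0.446, -0.895, 0.0], [0.0, 0.0, -1.0]] F [ 0.6 -0.6  0.1] M [ 0.03 -0.05  0.01] op 0.0856 ff 0.0
q [-1.178  0.308  1.634  0.     1.2   -0.07 ]
```

View pictures.

View pics/scene0.png

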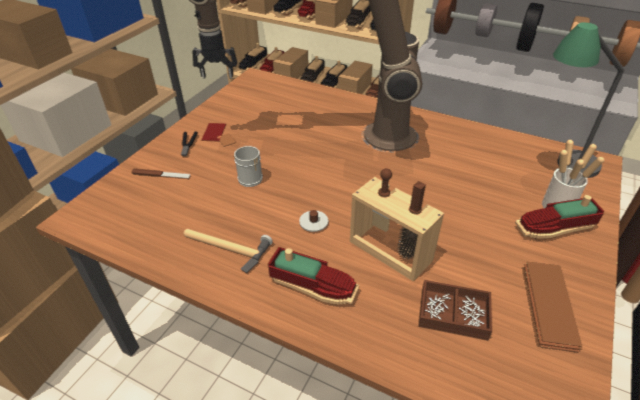

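View pics/top0.png

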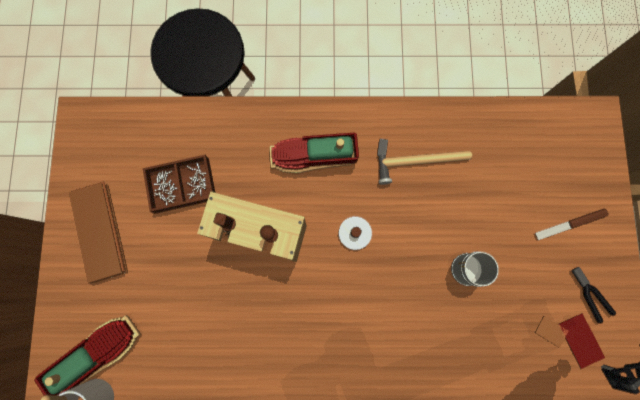

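```bash
cat >> h.py <<'E'
def ray(c,u,v,z):
    R=np.array(c["R"]);t=np.array(c["t"]);o=-R.T@t
    d=R.T@np.array([(u-c["cx"])/c["fx"],(v-c["cy"])/c["fy"],1]); return o+d*(z-o[2])/d[2]
def rel(p,target,yaw=None):
    # fractions from current COMMANDED pose p=(xyz), tool down; needs R from st
    s=robot.sense();R=Ro.from_quat(s["eef_rot"]).as_matrix()
    d=R.T@(np.array(target)-p)
    r=0
    if yaw is not None:
        cur=np.degrees(np.arctan2(R[1,1],R[0,1])); dy=(yaw-cur+90)%180-90; r=-dy/30
    print("shift frac",np.round(d/0.25,4),"rz",round(r,4),"len",round(float(np.linalg.norm(d)),4))
E
python3 - <<'E'
from h import *
c=robot.camera("top"); img=c["image"]
r=robot.regions_of("top","rack"); print([(d["conf"],d["region"].sum()) for d in r])
hsv=cv2.cvtColor(img,cv2.COLOR_RGB2HSV)
# pale board: high value, in box
m=np.zeros(img.shape[:2],bool); m[180:270,185:315]=True
m&=(hsv[...,2]>170)&(hsv[...,0]>18)
m=cv2.morphologyEx(m.astype(np.uint8),cv2.MORPH_OPEN,np.ones((3,3)))
print(m.sum())
ys,xs=np.nonzero(m); P=np.array([ray(c,u,v,0.186)[:2] for u,v in zip(xs,ys)],np.float32)
b=cv2.minAreaRect(P*1000); print(b, cv2.boxPoints(b))
cv2.imwrite("pics/top1.png",cv2.resize(np.hstack([img[180:275,185:315,::-1],cv2.cvtColor(m[180:275,185:315]*255,cv2.COLOR_GRAY2BGR)]),None,fx=3,fy=3))
p,_=st(); rel(p["position"],[0.5,0.0,0.5],-15)
E
```

```text
[(0.62, np.int64(3900))]
3427
((559.0442504882812, 209.68992614746094), (223.0500946044922, 100.14705657958984), 74.99345397949219) [[481.8013   114.933815]
 [578.53296   89.002785]
 [636.28723  304.44604 ]
 [539.55554  330.37708 ]]
t 1.4 p [ 0.279  -0.5593  0.4046] R [[0.895, 0.446, -0.0], [0.446, -0.895, 0.0], [0.0, -0.0, -1.0]] F [-0.2  0.4  0.3] M [ 0.02 -0.01  0.01] op 0.0855 ff 0.0
q [-1.178  0.308  1.634  0.     1.2   -0.07 ]
shift frac [ 1.7897 -1.6072 -0.3813] rz -1.6162 len 0.6089
```

View pics/top1.png

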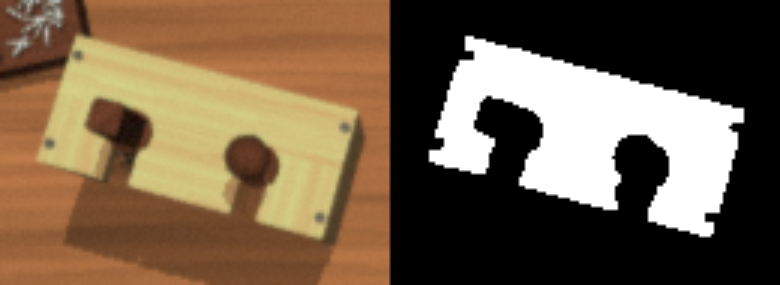

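{"fn": "drive_tool", "kwargs": {
  "rows": [
    [[0.2,-0.2,-0.3,0,0,-0.2,1],[0.35,-0.34,-0.38,0,0,-0.4,1],[0.48,-0.47,-0.38,0,0,-0.6,1],[0.6,-0.6,-0.38,0,0,-0.8,1],[0.7,-0.7,-0.38,0,0,-0.8,1],[0.82,-0.81,-0.38,0,0,-0.8,1],[0.82,-0.81,-0.38,0,0,-0.8,1],[0.82,-0.81,-0.38,0,0,-0.8,1]]
  ]
}}

```text
clock: 2.07
position: [0.3726, -0.2831, 0.5005]
eef_rot: [0.904, 0.428, 0.001, -0.0]
force: [0.5, -0.5, 0.2]
opening: 0.0851
finger_force: 0.0
```

```bash
python3 - <<'E'
from h import *
s,R=st(); rel(s["position"],[0.5623,0.2606,0.5],-15)
E
```

```text
t 2.0667 p [ 0.3726 -0.2831  0.5005] R [[0.634, 0.773, 0.002], [0.773, -0.634, 0.001], [0.002, 0.001, -1.0]] F [ 0.5 -0.5  0.2] M [-0.05 -0.   -0.04] op 0.0851 ff 0.0
q [-0.743 -0.083  1.873  0.002  1.351 -0.057]
shift frac [ 2.1627 -0.7928  0.0056] rz -0.8124 len 0.5759
```

{"fn": "drive_tool", "kwargs": {
  "rows": [
    [[0.12,-0.04,0,0,0,-0.2,1],[0.27,-0.1,0,0,0,-0.4,1],[0.42,-0.15,0,0,0,-0.6,1],[0.57,-0.2,0,0,0,-0.81,1],[0.72,-0.26,0,0,0,-0.81,1],[0.87,-0.32,0,0,0,-0.81,1],[1.0,-0.37,0,0,0,-0.81,1],[1.0,-0.37,0,0,0,-0.81,1]]
  ]
}}

```text
clock: 2.73
position: [0.4605, -0.0299, 0.5]
eef_rot: [0.792, 0.61, 0.002, -0.001]
force: [-0.8, -0.5, -1.0]
opening: 0.0855
finger_force: 0.0
```

```bash
python3 - <<'E'
from h import *
s,R=st(); rel(s["position"],[0.5623,0.2606,0.5],-15)
E
```

```text
t 2.7333 p [ 0.4605 -0.0299  0.5   ] R [[0.256, 0.967, 0.002], [0.967, -0.256, 0.004], [0.004, 0.001, -1.0]] F [-0.8 -0.5 -1. ] M [-0.02  0.02  0.03] op 0.0855 ff 0.0
q [-0.16  -0.097  1.887  0.004  1.351  0.097]
shift frac [1.2275 0.0965 0.0049] rz 0.0064 len 0.3078
```

{"fn": "drive_tool", "kwargs": {
  "rows": [
    [[0.15,0.01,0,0,0,0,1],[0.31,0.03,0,0,0,0,1],[0.47,0.05,0,0,0,0,1],[0.63,0.06,0,0,0,0,1],[0.78,0.08,0,0,0,0,1],[0.9,0.1,0,0,0,0,1],[1.0,0.1,0,0,0,0,1],[1.0,0.1,0,0,0,0,1]]
  ]
}}

```text
clock: 3.4
position: [0.5501, 0.2032, 0.4993]
eef_rot: [0.793, 0.609, 0.001, -0.001]
force: [-0.1, -0.4, -0.3]
opening: 0.0856
finger_force: 0.0
```

```bash
python3 - <<'E'
from h import *
s,R=st(); rel(s["position"],[0.5623,0.2606,0.395],-15)
c,_=marks("top",["brush_collar","brush"])
c,_=marks("wrist",["brush_collar","brush","rack_slot_a","pot_rim"])
E
```

```text
t 3.4 p [0.5501 0.2032 0.4993] R [[0.258, 0.966, 0.0], [0.966, -0.258, 0.002], [0.002, -0.0, -1.0]] F [-0.1 -0.4 -0.3] M [0.02 0.08 0.01] op 0.0856 ff 0.0
q [0.279 0.162 1.621 0.002 1.357 0.54 ]
shift frac [ 0.2334 -0.0123  0.4177] rz 0.0007 len 0.1197
top brush_collar [([0.7684, 0.0712, -0.0051], 0.39)]
top brush []
wrist brush_collar [([0.563, 0.2626, 0.1915], 0.72)]
wrist brush []
wrist rack_slot_a [([0.536, 0.1633, 0.1854], 0.6), ([0.5622, 0.2645, 0.1909], 0.22)]
wrist pot_rim []
```

{"fn": "drive_tool", "kwargs": {
  "rows": [
    [[0.12,-0.005,0,0,0,0,1],[0.235,-0.012,0,0,0,0,1],[0.235,-0.012,0.1,0,0,0,1],[0.235,-0.012,0.22,0,0,0,1],[0.235,-0.012,0.34,0,0,0,1],[0.235,-0.012,0.4,0,0,0,1],[0.235,-0.012,0.416,0,0,0,1],[0.235,-0.012,0.416,0,0,0,1]]
  ]
}}

```text
clock: 4.47
position: [0.5613, 0.2567, 0.3941]
eef_rot: [0.795, 0.607, -0.002, -0.0]
force: [-0.5, 0.4, 0.4]
opening: 0.0854
finger_force: 0.0
```

{"fn": "drive_tool", "kwargs": {
  "rows": [
    [[0,0,0,0,0,0,0.2],[0,0,0,0,0,0,-0.2],[0,0,0,0,0,0,-0.5],[0,0,0,0,0,0,-1],[0,0,0,0,0,0,-1],[0,0,0,0,0,0,-1],[0,0,0,0,0,0,-1],[0,0,0,0,0,0,-1]]
  ]
}}

```text
clock: 5.13
position: [0.562, 0.2576, 0.3969]
eef_rot: [0.794, 0.608, 0.001, 0.0]
force: [-0.5, 0.8, 4.8]
opening: 0.0231
finger_force: 59.9
```

```bash
python3 - <<'E'
from h import *
st()
c,_=marks("scene",["brush_collar","brush"]);
E
```

```text
t 5.1333 p [0.562  0.2576 0.3969] R [[0.262, 0.965, 0.002], [0.965, -0.262, 0.001], [0.001, 0.002, -1.0]] F [-0.5  0.8  4.8] M [-0.08  0.12 -0.03] op 0.0231 ff 59.94398474693298
q [ 0.359  0.302  1.658 -0.     1.18   0.624]
scene brush_collar [([0.5678, 0.2623, 0.1833], 0.98), ([0.6867, 0.4342, -0.0011], 0.65)]
scene brush [([0.5611, 0.2623, 0.0168], 0.82)]
```

{"fn": "drive_tool", "kwargs": {
  "rows": [
    [[0,0,-0.02,0,0,0,-1],[0,0,-0.05,0,0,0,-1],[0,0,-0.05,0,0,0,-1],[0,-0.08,-0.05,0,0,0,-1],[0,-0.2,-0.05,0,0,0,-1],[0,-0.35,-0.05,0,0,0,-1],[0,-0.48,-0.05,0,0,0,-1],[0,-0.52,-0.05,0,0,0,-1]]
  ]
}}

```text
clock: 5.95
position: [0.4323, 0.2919, 0.4071]
eef_rot: [0.794, 0.608, -0.002, -0.001]
force: [0.0, -0.2, -0.5]
opening: 0.0234
finger_force: 59.5
```

```bash
python3 - <<'E'
from h import *
s,R=st()
c,_=marks("scene",["brush_collar","brush","pot_rim","glue_brush"]); 
rel(s["position"],[0.43,0.0,0.55],-15)
rel(s["position"],[0.46,-0.332,0.55],-15)
E
```

```text
t 5.95 p [0.4323 0.2919 0.4071] R [[0.26, 0.966, -0.005], [0.966, -0.26, -0.001], [-0.002, -0.005, -1.0]] F [ 0.  -0.2 -0.5] M [-0.03 -0.03  0.03] op 0.0234 ff 59.50016677379608
q [0.51  0.108 1.871 0.002 1.168 0.773]
scene brush_collar [([0.4371, 0.2953, 0.194], 0.7)]
scene brush [([0.4267, 0.2959, 0.0266], 0.86)]
scene pot_rim [([0.4625, -0.3323, 0.103], 0.55)]
scene glue_brush [([0.5372, 0.1622, 0.0564], 0.96), ([0.4303, 0.3004, 0.0246], 0.6)]
shift frac [-1.1288  0.2981 -0.5719] rz -0.0065 len 0.325
shift frac [-2.3789  0.762  -0.5721] rz -0.0065 len 0.6407
```

{"fn": "drive_tool", "kwargs": {
  "rows": [
    [[0,0,-0.1,0,0,0,-1],[-0.05,0,-0.23,0,0,0,-1],[-0.14,0,-0.36,0,0,0,-1],[-0.25,0,-0.47,0,0,0,-1],[-0.38,0,-0.55,0,0,0,-1],[-0.52,0,-0.57,0,0,0,-1],[-0.68,0,-0.57,0,0,0,-1],[-0.84,0,-0.57,0,0,0,-1]]
  ]
}}

```text
clock: 6.87
position: [0.3817, 0.0869, 0.5522]
eef_rot: [0.794, 0.607, 0.001, 0.001]
force: [-0.3, -0.8, -1.5]
opening: 0.0235
finger_force: 59.4
```

{"fn": "drive_tool", "kwargs": {
  "rows": [
    [[-0.15,0.08,0,0,0,0,-1],[-0.3,0.16,0,0,0,0,-1],[-0.44,0.24,0,0,0,0,-1],[-0.58,0.32,0,0,0,0,-1],[-0.72,0.4,0,0,0,0,-1],[-0.84,0.46,0,0,0,0,-1],[-0.95,0.52,0,0,0,0,-1],[-0.95,0.52,0,0,0,0,-1]]
  ]
}}

```text
clock: 7.53
position: [0.4457, -0.1806, 0.5506]
eef_rot: [0.796, 0.605, -0.001, 0.002]
force: [-0.2, 0.8, -1.3]
opening: 0.0237
finger_force: 59.4
```

```bash
python3 - <<'E'
from h import *
s,R=st()
rel(s["position"],[0.4595,-0.335,0.55],-15)
E
```

```text
t 7.5333 p [ 0.4457 -0.1806  0.5506] R [[0.269, 0.963, 0.001], [0.963, -0.269, -0.004], [-0.004, 0.002, -1.0]] F [-0.2  0.8 -1.3] M [-0.03 -0.01 -0.03] op 0.0237 ff 59.44340944290161
q [-0.474 -0.082  1.775 -0.004  1.447 -0.202]
shift frac [-0.5801  0.2192  0.0049] rz -0.0195 len 0.155
```

{"fn": "drive_tool", "kwargs": {
  "rows": [
    [[-0.1,0.04,0,0,0,0,-1],[-0.2,0.08,0,0,0,0,-1],[-0.32,0.12,0,0,0,0,-1],[-0.43,0.16,0,0,0,0,-1],[-0.52,0.2,0,0,0,0,-1],[-0.58,0.22,0,0,0,0,-1],[-0.58,0.22,0,0,0,0,-1],[-0.58,0.22,0,0,0,0,-1]]
  ]
}}

```text
clock: 8.2
position: [0.4596, -0.3295, 0.5502]
eef_rot: [0.795, 0.607, 0.0, -0.001]
force: [-0.1, 0.0, -1.3]
opening: 0.0235
finger_force: 59.4
```

```bash
python3 - <<'E'
from h import *
s,R=st()
ims=[]
for cam in("scene","top"):
    c,_=marks(cam,["brush_collar","brush","pot_rim","pot"]); ims.append(c["image"])
    for z,nm in((0.11,"pot"),):
        for d in robot.regions_of(cam,nm)[:1]:
            ys,xs=np.nonzero(d["region"]); print(cam,d["conf"],xs.min(),xs.max(),ys.min(),ys.max())
a=ims[0][60:220,180:320];b=ims[1][190:330,390:560]
f=lambda i:cv2.resize(i[...,::-1],(390,390))
cv2.imwrite("pics/p2.png",np.hstack([f(a),f(b)]))
E
```

```text
t 8.2 p [ 0.4596 -0.3295  0.5502] R [[0.264, 0.965, -0.001], [0.965, -0.264, 0.002], [0.001, -0.001, -1.0]] F [-0.1  0.  -1.3] M [ 0.04 -0.06  0.03] op 0.0235 ff 59.430967569351196
q [-6.990e-01  9.500e-02  1.597e+00  1.000e-03  1.451e+00 -4.330e-01]
scene brush_collar [([0.462, -0.3261, 0.3382], 0.69), ([0.5597, -0.0388, 0.0006], 0.58)]
scene brush [([0.4613, -0.3246, 0.1655], 0.71), ([0.4638, -0.3266, 0.333], 0.24)]
scene pot_rim [([0.4625, -0.333, 0.1084], 0.61)]
scene pot [([0.4569, -0.3347, -0.0016], 0.91)]
scene 0.83 234 261 146 186
top brush_collar [([0.4608, -0.325, 0.341], 0.59)]
top brush [([0.4561, -0.3274, 0.1695], 0.85)]
top pot_rim [([0.4616, -0.3321, 0.1078], 0.64)]
top pot [([0.4589, -0.335, -0.0005], 0.72)]
top 0.97 451 488 252 286
```

View pics/p2.png

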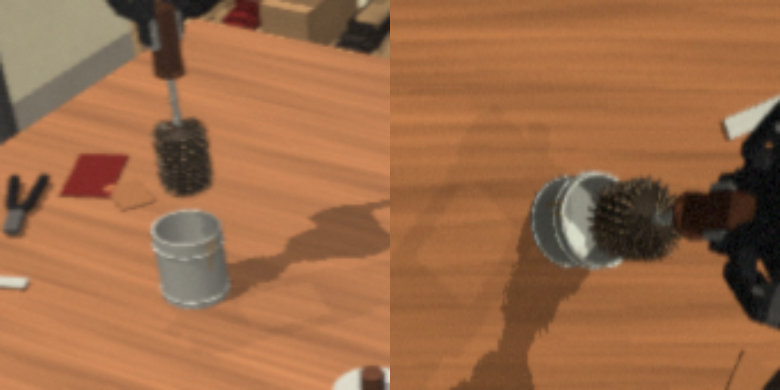

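{"fn": "drive_tool", "kwargs": {
  "rows": [
    [[-0.027,0.007,0,0,0,0,-1],[-0.027,0.007,0.06,0,0,0,-1],[-0.027,0.007,0.15,0,0,0,-1],[-0.027,0.007,0.24,0,0,0,-1],[-0.027,0.007,0.33,0,0,0,-1],[-0.027,0.007,0.42,0,0,0,-1],[-0.027,0.007,0.5,0,0,0,-1],[-0.027,0.007,0.5,0,0,0,-1]]
  ]
}}

```text
clock: 9.47
position: [0.4585, -0.3355, 0.4207]
eef_rot: [0.794, 0.607, -0.001, -0.003]
force: [0.2, -0.3, -2.5]
opening: 0.0231
finger_force: 59.5
```

```bash
python3 - <<'E'
from h import *
s,R=st()
for cam in("scene","top"): marks(cam,["brush_collar","pot","pot_rim"])
E
```

```text
t 9.4667 p [ 0.4585 -0.3355  0.4207] R [[0.262, 0.965, -0.005], [0.965, -0.262, 0.004], [0.003, -0.006, -1.0]] F [ 0.2 -0.3 -2.5] M [-0.05 -0.06 -0.02] op 0.0231 ff 59.46807503700256
q [-0.708  0.186  1.752 -0.     1.21  -0.443]
scene brush_collar [([0.4594, -0.3315, 0.208], 0.8)]
scene pot [([0.457, -0.3314, 0.0013], 0.6), ([0.7596, -0.2229, 0.0005], 0.29)]
scene pot_rim [([0.4606, -0.3326, 0.1064], 0.73)]
top brush_collar [([0.4588, -0.336, 0.2196], 0.74)]
top pot [([0.4589, -0.3317, -0.0025], 0.96), ([0.5386, 0.1615, 0.1854], 0.71)]
top pot_rim [([0.4586, -0.3316, 0.1072], 0.96)]
```

{"fn": "drive_tool", "kwargs": {
  "rows": [
    [[0,0,0.06,0,0,0,-1],[0,0,0.11,0,0,0,-1],[0,0,0.125,0,0,0,-1],[0,0,0.135,0,0,0,-1],[0,0,0.145,0,0,0,-1],[0,0,0.15,0,0,0,-1],[0,0,0.15,0,0,0,-1],[0,0,0.15,0,0,0,-1]]
  ]
}}

```text
clock: 10.53
position: [0.4597, -0.3359, 0.3885]
eef_rot: [0.794, 0.607, 0.0, 0.0]
force: [0.7, -0.1, -1.0]
opening: 0.0234
finger_force: 59.6
```

{"fn": "drive_tool", "kwargs": {
  "rows": [
    [[0,0,0.004,0,0,0,-1],[0,0,0.008,0,0,0,-1],[0,0,0.008,0,0,0,-1],[0,0,0.012,0,0,0,-1],[0,0,0.012,0,0,0,-1],[0,0,0.012,0,0,0,-1],[0,0,0.012,0,0,0,-1],[0,0,0.012,0,0,0,-1]]
  ]
}}

```text
clock: 11.2
position: [0.4596, -0.3359, 0.3859]
eef_rot: [0.794, 0.608, -0.0, 0.0]
force: [-1.0, 0.7, 5.1]
opening: 0.0232
finger_force: 60.3
```

{"fn": "drive_tool", "kwargs": {
  "rows": [
    [[0,0,-0.13,0,0,0,-1],[0,0,-0.27,0,0,0,-1],[0,0,-0.32,0,0,0,-1],[0,0,-0.32,0,0,0,-1],[0,0,-0.2,0,0,0,-1],[0,0,-0.08,0,0,0,-1],[0,0,-0.01,0,0,0,-1],[0,0,0.002,0,0,0,-1]]
  ]
}}

```text
clock: 11.87
position: [0.459, -0.3356, 0.3836]
eef_rot: [0.794, 0.608, -0.001, -0.001]
force: [-4.8, 1.4, 19.6]
opening: 0.0234
finger_force: 62.5
```

{"fn": "drive_tool", "kwargs": {
  "rows": [
    [[0,0,0.0,0,0,0,-1],[0,0,0.0,0,0,0,-1],[0,0,0,0,0,0,-1],[0,0,-0.13,0,0,0,-1],[0,0,-0.27,0,0,0,-1],[0,0,-0.32,0,0,0,-1],[0,0,-0.32,0,0,0,-1],[0,0,-0.32,0,0,0,-1]]
  ]
}}

```text
clock: 12.53
position: [0.4593, -0.3355, 0.4632]
eef_rot: [0.794, 0.607, -0.0, -0.001]
force: [-0.1, 0.4, -2.1]
opening: 0.0237
finger_force: 60.1
```

{"fn": "drive_tool", "kwargs": {
  "rows": [
    [[0,0,0.12,0,0,0,-1],[0,0,0.25,0,0,0,-1],[0,0,0.3,0,0,0,-1],[0,0,0.315,0,0,0,-1],[0,0,0.322,0,0,0,-1],[0,0,0.322,0,0,0,-1],[0,0,0.322,0,0,0,-1],[0,0,0.322,0,0,0,-1]]
  ]
}}

```text
clock: 13.2
position: [0.4581, -0.3348, 0.383]
eef_rot: [0.794, 0.608, -0.001, -0.004]
force: [-2.8, 1.8, 7.7]
opening: 0.0235
finger_force: 61.2
```

{"fn": "drive_tool", "kwargs": {
  "rows": [
    [[0,0,-0.13,0,0,0,-1],[0,0,-0.29,0,0,0,-1],[0,0,-0.45,0,0,0,-1],[0,0,-0.6,0,0,0,-1],[0.05,-0.02,-0.66,0,0,0,-1],[0.15,-0.06,-0.67,0,0,0,-1],[0.3,-0.12,-0.67,0,0,0,-1],[0.45,-0.18,-0.67,0,0,0,-1]]
  ]
}}

```text
clock: 13.87
position: [0.4451, -0.2147, 0.5497]
eef_rot: [0.795, 0.607, -0.001, -0.002]
force: [1.1, 1.3, -1.5]
opening: 0.0234
finger_force: 59.9
```

{"fn": "drive_tool", "kwargs": {
  "rows": [
    [[0.15,-0.08,0,0,0,0,-1],[0.3,-0.16,0,0,0,0,-1],[0.44,-0.24,0,0,0,0,-1],[0.58,-0.31,0,0,0,0,-1],[0.72,-0.38,0,0,0,0,-1],[0.86,-0.46,0,0,0,0,-1],[1,-0.54,0,0,0,0,-1],[1,-0.54,0,0,0,0,-1]]
  ]
}}

```text
clock: 14.53
position: [0.3784, 0.0668, 0.5496]
eef_rot: [0.791, 0.611, -0.0, -0.004]
force: [0.3, -0.6, -0.4]
opening: 0.0231
finger_force: 60.0
```

{"fn": "drive_tool", "kwargs": {
  "rows": [
    [[0.13,0,0,0,0,0,-1],[0.27,0,0,0,0,0,-1],[0.41,0,0,0,0,0,-1],[0.55,0,0,0,0,0,-1],[0.69,0,0,0,0,0,-1],[0.82,0,0,0,0,0,-1],[0.9,0,0,0,0,0,-1],[0.9,0,0,0,0,0,-1]]
  ]
}}

```text
clock: 15.2
position: [0.4404, 0.2812, 0.5487]
eef_rot: [0.793, 0.609, -0.002, -0.001]
force: [-0.2, -0.4, -0.5]
opening: 0.0236
finger_force: 60.0
```

```bash
python3 - <<'E'
from h import *
s,R=st()
for cam in("scene","top"): marks(cam,["brush_collar","brush","pot","pot_rim","rack_slot_a"],2)
rel(s["position"],[0.4323,0.2919,0.41],-15)
E
```

```text
t 15.2 p [0.4404 0.2812 0.5487] R [[0.259, 0.966, -0.004], [0.966, -0.259, -0.0], [-0.001, -0.004, -1.0]] F [-0.2 -0.4 -0.5] M [-0.01  0.03 -0.  ] op 0.0236 ff 60.00950574874878
q [0.484 0.008 1.691 0.002 1.446 0.746]
scene brush_collar [([0.4439, 0.284, 0.3363], 0.86), ([0.6886, 0.4357, -0.0015], 0.7)]
scene brush [([0.4401, 0.2875, 0.1691], 0.74)]
scene pot [([0.4521, -0.3302, 0.0003], 0.81)]
scene pot_rim [([0.4591, -0.3259, 0.1061], 0.66)]
scene rack_slot_a [([0.5342, 0.1645, 0.1877], 0.93), ([0.5669, 0.2618, 0.1851], 0.67)]
top brush_collar [([0.4377, 0.2788, 0.3441], 0.82)]
top brush [([0.4367, 0.2821, 0.1697], 0.86)]
top pot []
top pot_rim [([0.457, -0.3283, 0.1074], 0.65)]
top rack_slot_a [([0.5631, 0.2599, 0.185], 0.97), ([0.5379, 0.1621, 0.1869], 0.93)]
shift frac [ 0.0327 -0.0428  0.5546] rz -0.0074 len 0.1393
```

{"fn": "drive_tool", "kwargs": {
  "rows": [
    [[0.033,-0.043,0.03,0,0,0,-1],[0.033,-0.043,0.14,0,0,0,-1],[0.033,-0.043,0.26,0,0,0,-1],[0.033,-0.043,0.38,0,0,0,-1],[0.033,-0.043,0.49,0,0,0,-1],[0.033,-0.043,0.555,0,0,0,-1],[0.033,-0.043,0.555,0,0,0,-1],[0.033,-0.043,0.555,0,0,0,-1]]
  ]
}}

```text
clock: 16.47
position: [0.4313, 0.289, 0.4123]
eef_rot: [0.794, 0.607, -0.001, -0.0]
force: [-0.3, 0.7, -0.9]
opening: 0.0232
finger_force: 60.0
```

```bash
python3 - <<'E'
from h import *
s,R=st()
c,_=marks("top",["brush_collar","brush"]);t=c["image"]
c,_=marks("scene",["brush_collar","brush"])
rel(s["position"],[0.562,0.2585,0.409],-15)
f=lambda i:cv2.resize(i[...,::-1],(390,390))
cv2.imwrite("pics/p3.png",np.hstack([f(c["image"][150:280,330:460]),f(t[170:290,180:300])]))
E
```

```text
t 16.4667 p [0.4313 0.289  0.4123] R [[0.262, 0.965, -0.002], [0.965, -0.262, -0.001], [-0.001, -0.002, -1.0]] F [-0.3  0.7 -0.9] M [ 0.03 -0.01 -0.01] op 0.0232 ff 59.975003600120544
q [0.506 0.097 1.872 0.    1.175 0.772]
top brush_collar [([0.4317, 0.2952, 0.2074], 0.71), ([0.455, -0.3289, 0.1083], 0.54)]
top brush [([0.4271, 0.2907, 0.0333], 0.66)]
scene brush_collar [([0.4335, 0.2971, 0.2055], 0.85), ([0.533, 0.1637, 0.1877], 0.3)]
scene brush [([0.4328, 0.2984, 0.0349], 0.83), ([0.759, -0.221, 0.0002], 0.21)]
shift frac [0.0193 0.5366 0.0145] rz -0.0063 len 0.1343
```

View pics/p3.png

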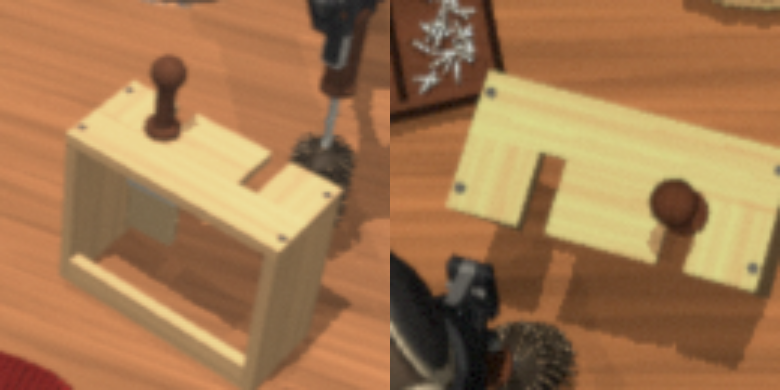

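{"fn": "drive_tool", "kwargs": {
  "rows": [
    [[0.005,0.05,0.02,0,0,0,-1],[0.005,0.15,0.02,0,0,0,-1],[0.005,0.25,0.02,0,0,0,-1],[0.005,0.35,0.02,0,0,0,-1],[0.005,0.43,0.02,0,0,0,-1],[0.005,0.5,0.02,0,0,0,-1],[0.005,0.535,0.02,0,0,0,-1],[0.005,0.535,0.02,0,0,0,-1]]
  ]
}}

```text
clock: 17.43
position: [0.563, 0.2544, 0.4077]
eef_rot: [0.795, 0.607, 0.001, 0.0]
force: [-0.3, 0.7, -0.8]
opening: 0.0234
finger_force: 60.1
```

```bash
python3 - <<'E'
from h import *
s,R=st()
marks("top",["brush_collar"]);marks("scene",["brush_collar","brush"]);marks("wrist",["brush_collar"])
rel(s["position"],[0.562,0.2585,0.396],-15)
E
```

```text
t 17.4333 p [0.563  0.2544 0.4077] R [[0.264, 0.965, 0.001], [0.965, -0.264, -0.0], [0.0, 0.001, -1.0]] F [-0.3  0.7 -0.8] M [ 0.   -0.02 -0.06] op 0.0234 ff 60.0751519203186
q [ 3.540e-01  2.910e-01  1.649e+00 -1.000e-03  1.200e+00  6.210e-01]
top brush_collar [([0.5628, 0.2563, 0.1986], 0.62)]
scene brush_collar [([0.5644, 0.2591, 0.1965], 0.88)]
scene brush [([0.5607, 0.2581, 0.0292], 0.88)]
wrist brush_collar [([0.5622, 0.2621, 0.2046], 0.61)]
shift frac [ 0.0148 -0.008   0.0469] rz -0.0043 len 0.0125
```

{"fn": "drive_tool", "kwargs": {
  "rows": [
    [[0.008,-0.002,0,0,0,0,-1],[0.008,-0.002,0.015,0,0,0,-1],[0.008,-0.002,0.03,0,0,0,-1],[0.008,-0.002,0.036,0,0,0,-1],[0.008,-0.002,0.042,0,0,0,-1],[0.008,-0.002,0.046,0,0,0,-1],[0.008,-0.002,0.046,0,0,0,-1],[0.008,-0.002,0.046,0,0,0,-1]]
  ]
}}

```text
clock: 18.45
position: [0.561, 0.2573, 0.3963]
eef_rot: [0.794, 0.607, -0.0, -0.0]
force: [0.3, -0.4, -1.4]
opening: 0.0234
finger_force: 60.0
```

{"fn": "drive_tool", "kwargs": {
  "rows": [
    [[0,0,0.004,0,0,0,-1],[0,0,0.008,0,0,0,-1],[0,0,0.012,0,0,0,-1],[0,0,0.012,0,0,0,-1],[0,0,0.012,0,0,0,-1],[0,0,0.012,0,0,0,-1],[0,0,0.012,0,0,0,-1],[0,0,0.012,0,0,0,-1]]
  ]
}}

```text
clock: 19.12
position: [0.561, 0.2574, 0.3938]
eef_rot: [0.794, 0.607, 0.0, 0.0]
force: [-1.3, -0.8, 2.5]
opening: 0.0232
finger_force: 60.2
```

{"fn": "drive_tool", "kwargs": {
  "rows": [
    [[0,0,0.003,0,0,0,-1],[0,0,0.003,0,0,0,-1],[0,0,0.003,0,0,0,-0.4],[0,0,0.003,0,0,0,0],[0,0,0.003,0,0,0,0.4],[0,0,0.003,0,0,0,1],[0,0,0.003,0,0,0,1],[0,0,0.003,0,0,0,1]]
  ]
}}

```text
clock: 19.78
position: [0.5609, 0.2574, 0.3924]
eef_rot: [0.794, 0.607, -0.0, -0.0]
force: [0.1, 0.2, -0.4]
opening: 0.0841
finger_force: 0.0
```

{"fn": "drive_tool", "kwargs": {
  "rows": [
    [[0,0,-0.04,0,0,0,1],[0,0,-0.12,0,0,0,1],[0,0,-0.22,0,0,0,1],[0,0,-0.32,0,0,0,1],[0,0,-0.4,0,0,0,1],[0,0,-0.42,0,0,0,1],[0,0,-0.42,0,0,0,1],[0,0,-0.42,0,0,0,1]]
  ]
}}

```text
clock: 20.45
position: [0.5607, 0.2573, 0.4973]
eef_rot: [0.794, 0.607, -0.0, -0.0]
force: [-0.3, 0.0, 0.1]
opening: 0.0855
finger_force: 0.0
```

```bash
python3 - <<'E'
from h import *
s,R=st()
c,_=marks("scene",["brush_collar","brush","cover","pot","pot_rim","glue_brush"]);a=c["image"]
c2,_=marks("top",["cover","pot","pot_rim"])
marks("wrist",["brush_collar","cover"])
rel(s["position"],[0.5605,-0.041,0.3],-15)
f=lambda i:cv2.resize(i[...,::-1],(390,390))
cv2.imwrite("pics/p4.png",np.hstack([f(a[150:280,330:460]),f(a[120:250,210:340])]))
E
```

```text
t 20.45 p [0.5607 0.2573 0.4973] R [[0.262, 0.965, -0.0], [0.965, -0.262, -0.0], [-0.0, -0.0, -1.0]] F [-0.3  0.   0.1] M [-0.02  0.   -0.  ] op 0.0855 ff 0.0
q [0.36  0.225 1.551 0.    1.366 0.625]
scene brush_collar [([0.5629, 0.2606, 0.1843], 0.76)]
scene brush [([0.5649, 0.2638, 0.1852], 0.65), ([0.5625, 0.262, 0.0134], 0.55)]
scene cover [([0.5606, -0.0393, 0.0003], 0.77)]
scene pot [([0.4549, -0.3278, 0.0005], 0.56)]
scene pot_rim [([0.4587, -0.3288, 0.1065], 0.96)]
scene glue_brush [([0.5402, 0.1633, 0.0531], 0.66), ([0.4589, -0.3287, 0.1083], 0.31)]
top cover [([0.5595, -0.043, -0.0024], 0.63), ([0.7596, -0.2244, 0.0039], 0.47)]
top pot []
top pot_rim [([0.4558, -0.3268, 0.1093], 0.81)]
wrist brush_collar [([0.5618, 0.2616, 0.1885], 0.72)]
wrist cover [([0.5568, -0.0404, 0.0026], 0.65)]
shift frac [-1.1518  0.3117  0.7893] rz -0.0061 len 0.3577
```

View pics/p4.png

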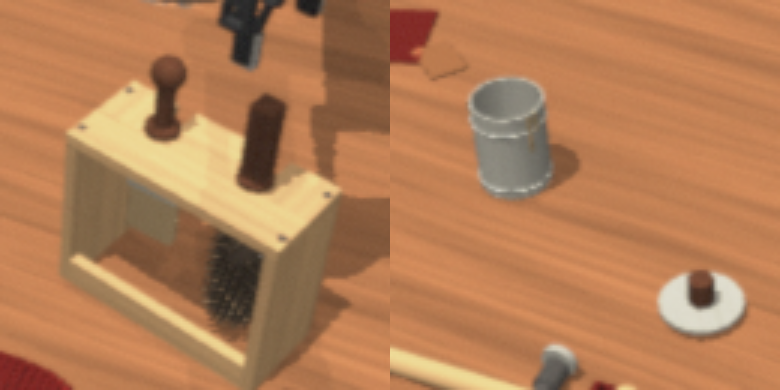

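{"fn": "drive_tool", "kwargs": {
  "rows": [
    [[-0.13,0.035,0,0,0,0,1],[-0.28,0.075,0,0,0,0,1],[-0.43,0.115,0,0,0,0,1],[-0.58,0.155,0,0,0,0,1],[-0.73,0.2,0,0,0,0,1],[-0.87,0.24,0,0,0,0,1],[-0.97,0.27,0.07,0,0,0,1],[-1.0,0.28,0.2,0,0,0,1]]
  ]
}}

```text
clock: 21.82
position: [0.5646, -0.0061, 0.4525]
eef_rot: [0.795, 0.606, 0.004, 0.005]
force: [0.8, 0.3, 0.1]
opening: 0.0856
finger_force: 0.0
```

```bash
python3 - <<'E'
from h import *
s,R=st()
for k in("wrist","top","scene"): marks(k,["cover"],1)
rel(s["position"],[0.5600,-0.041,0.27],-15)
E
```

```text
t 21.8167 p [ 0.5646 -0.0061  0.4525] R [[0.265, 0.964, 0.012], [0.964, -0.265, -0.003], [0.0, 0.012, -1.0]] F [0.8 0.3 0.1] M [ 0.03 -0.03  0.05] op 0.0856 ff 0.0
q [-0.087  0.147  1.732 -0.002  1.251  0.182]
wrist cover [([0.5599, -0.0416, 0.001], 0.82)]
top cover [([0.5581, -0.0428, -0.0013], 0.75)]
scene cover [([0.564, -0.0393, -0.0018], 0.67)]
shift frac [-0.1402  0.0169  0.73  ] rz -0.0039 len 0.1859
```

{"fn": "drive_tool", "kwargs": {
  "rows": [
    [[-0.08,0.01,0.08,0,0,0,1],[-0.14,0.017,0.18,0,0,0,1],[-0.14,0.017,0.3,0,0,0,1],[-0.14,0.017,0.44,0,0,0,1],[-0.14,0.017,0.58,0,0,0,1],[-0.14,0.017,0.68,0,0,0,1],[-0.14,0.017,0.73,0,0,0,1],[-0.14,0.017,0.73,0,0,0,1]]
  ]
}}

```text
clock: 22.78
position: [0.5573, -0.036, 0.2633]
eef_rot: [0.794, 0.608, -0.001, -0.002]
force: [-0.8, 0.3, -0.1]
opening: 0.0852
finger_force: 0.0
```

```bash
python3 - <<'E'
from h import *
s,R=st()
for k in("wrist","top"): marks(k,["cover"],1)
rel(s["position"],[0.5601,-0.041,0.193],-15)
E
```

```text
t 22.7833 p [ 0.5573 -0.036   0.2633] R [[0.26, 0.965, -0.004], [0.966, -0.26, 0.001], [-0.0, -0.004, -1.0]] F [-0.8  0.3 -0.1] M [-0.01  0.05  0.03] op 0.0852 ff 0.0
q [-0.142  0.36   1.887  0.     0.899  0.121]
wrist cover [([0.5608, -0.0399, 0.0013], 0.86)]
top cover [([0.5596, -0.0449, -0.0023], 0.53)]
shift frac [-0.0167  0.0145  0.2813] rz -0.0048 len 0.0705
```

{"fn": "drive_tool", "kwargs": {
  "rows": [
    [[-0.017,0.014,0.05,0,0,0,1],[-0.017,0.014,0.12,0,0,0,1],[-0.017,0.014,0.19,0,0,0,1],[-0.017,0.014,0.24,0,0,0,1],[-0.017,0.014,0.27,0,0,0,1],[-0.017,0.014,0.27,0,0,0,1],[-0.017,0.014,0.27,0,0,0,1],[-0.017,0.014,0.27,0,0,0,1]]
  ]
}}

```text
clock: 23.65
position: [0.5608, -0.0423, 0.1984]
eef_rot: [0.794, 0.607, 0.001, 0.001]
force: [0.2, 0.6, -0.4]
opening: 0.0855
finger_force: 0.0
```

{"fn": "drive_tool", "kwargs": {
  "rows": [
    [[0,0,0,0,0,0,0.3],[0,0,0,0,0,0,0],[0,0,0,0,0,0,-0.2],[0,0,0,0,0,0,-0.4],[0,0,0,0,0,0,-1],[0,0,0,0,0,0,-1],[0,0,0,0,0,0,-1],[0,0,0,0,0,0,-1]]
  ]
}}

```text
clock: 24.32
position: [0.5605, -0.0421, 0.1982]
eef_rot: [0.794, 0.607, 0.0, 0.0]
force: [-0.6, 1.1, 3.9]
opening: 0.0262
finger_force: 59.6
```

{"fn": "drive_tool", "kwargs": {
  "rows": [
    [[0,0,-0.06,0,0,0,-1],[0,0,-0.18,0,0,0,-1],[0,0,-0.3,0,0,0,-1],[0,0,-0.44,0,0,0,-1],[0,0,-0.56,0,0,0,-1],[0,0,-0.64,0,0,0,-1],[0,0,-0.64,0,0,0,-1],[0,0,-0.64,0,0,0,-1]]
  ]
}}

```text
clock: 24.98
position: [0.5603, -0.0422, 0.3581]
eef_rot: [0.794, 0.608, 0.001, 0.001]
force: [-1.2, 1.1, -1.3]
opening: 0.0259
finger_force: 59.3
```

```bash
python3 - <<'E'
from h import *
s,R=st()
for k in("wrist","top","scene"): marks(k,["cover","pot_rim"],1)
rel(s["position"],[0.457,-0.328,0.358],-15)
E
```

```text
t 24.9833 p [ 0.5603 -0.0422  0.3581] R [[0.262, 0.965, 0.002], [0.965, -0.262, -0.0], [0.0, 0.002, -1.0]] F [-1.2  1.1 -1.3] M [ 0.    0.03 -0.03] op 0.0259 ff 59.28998529911041
q [-0.153  0.237  1.826 -0.     1.077  0.112]
wrist cover [([0.5653, -0.0431, 0.1648], 0.78)]
wrist pot_rim [([0.7677, 0.0737, -0.0034], 0.2)]
top cover [([0.5581, -0.0422, 0.1552], 0.48)]
top pot_rim [([0.4561, -0.3317, 0.1063], 0.61)]
scene cover [([0.5638, -0.0401, 0.1537], 0.65)]
scene pot_rim [([0.4556, -0.3284, 0.1057], 0.89)]
shift frac [-1.2117e+00 -9.9400e-02  9.0000e-04] rz -0.0062 len 0.3039
```

{"fn": "drive_tool", "kwargs": {
  "rows": [
    [[-0.12,-0.01,0,0,0,0,-1],[-0.27,-0.02,0,0,0,0,-1],[-0.42,-0.035,0,0,0,0,-1],[-0.57,-0.045,0,0,0,0,-1],[-0.71,-0.06,0,0,0,0,-1],[-0.84,-0.07,0,0,0,0,-1],[-0.95,-0.08,0,0,0,0,-1],[-1.0,-0.085,0,0,0,0,-1]]
  ]
}}

```text
clock: 26.1
position: [0.473, -0.2808, 0.3577]
eef_rot: [0.795, 0.606, -0.001, 0.001]
force: [0.5, -0.5, -1.9]
opening: 0.0261
finger_force: 59.3
```

{"fn": "drive_tool", "kwargs": {
  "rows": [
    [[-0.07,-0.005,0,0,0,0,-1],[-0.14,-0.01,0,0,0,0,-1],[-0.21,-0.015,0,0,0,0,-1],[-0.21,-0.015,0,0,0,0,-1],[-0.21,-0.015,0,0,0,0,-1],[-0.21,-0.015,0,0,0,0,-1],[-0.21,-0.015,0,0,0,0,-1],[-0.21,-0.015,0,0,0,0,-1]]
  ]
}}

```text
clock: 26.77
position: [0.4572, -0.3265, 0.3576]
eef_rot: [0.794, 0.608, 0.0, -0.0]
force: [0.1, 0.3, -2.0]
opening: 0.0262
finger_force: 59.3
```

```bash
python3 - <<'E'
from h import *
s,R=st(); D=[]; P=[]
for i in range(3):
  for k in("top","scene","wrist"):
    c,o=marks(k,["cover","pot_rim"],1)
E
```

```text
t 26.7667 p [ 0.4572 -0.3265  0.3576] R [[0.261, 0.965, -0.0], [0.965, -0.261, 0.001], [0.0, -0.0, -1.0]] F [ 0.1  0.3 -2. ] M [0.02 0.01 0.07] op 0.0262 ff 59.30082678794861
q [-0.698  0.238  1.825  0.     1.079 -0.434]
top cover [([0.4573, -0.3306, 0.1552], 0.98)]
top pot_rim [([0.4542, -0.3292, 0.1089], 0.63)]
scene cover [([0.4605, -0.326, 0.1572], 0.88)]
scene pot_rim [([0.4566, -0.3295, 0.1046], 0.69)]
wrist cover [([0.4608, -0.326, 0.1633], 0.84)]
wrist pot_rim []
top cover [([0.4604, -0.328, 0.1548], 0.79)]
top pot_rim [([0.4559, -0.3276, 0.1055], 0.86)]
scene cover [([0.4617, -0.324, 0.1607], 0.78)]
scene pot_rim [([0.4567, -0.3309, 0.1059], 0.75)]
wrist cover [([0.4613, -0.3259, 0.1634], 0.58)]
wrist pot_rim []
top cover [([0.4594, -0.3317, 0.1552], 0.78)]
top pot_rim [([0.4561, -0.3296, 0.1081], 0.71)]
scene cover [([0.4605, -0.3275, 0.1586], 0.63)]
scene pot_rim [([0.4574, -0.3264, 0.1121], 0.91)]
wrist cover [([0.4597, -0.3249, 0.1628], 0.87)]
wrist pot_rim []
```

{"fn": "drive_tool", "kwargs": {
  "rows": [
    [[-0.007,-0.012,0,0,0,0,-1],[-0.007,-0.012,0.05,0,0,0,-1],[-0.007,-0.012,0.1,0,0,0,-1],[-0.007,-0.012,0.15,0,0,0,-1],[-0.007,-0.012,0.18,0,0,0,-1],[-0.007,-0.012,0.19,0,0,0,-1],[-0.007,-0.012,0.19,0,0,0,-1],[-0.007,-0.012,0.19,0,0,0,-1]]
  ]
}}

```text
clock: 28.78
position: [0.4536, -0.3285, 0.3098]
eef_rot: [0.794, 0.607, -0.0, -0.0]
force: [0.8, -0.0, -1.9]
opening: 0.0263
finger_force: 59.3
```

```bash
python3 - <<'E'
from h import *
s,R=st()
cs=robot.camera("scene")["image"];c2=robot.camera("top")["image"]
f=lambda i:cv2.resize(i[...,::-1],(390,390),interpolation=cv2.INTER_CUBIC)
cv2.imwrite("pics/p5.png",np.hstack([f(cs[130:200,215:285]),f(c2[230:310,430:510])]))
E
```

```text
t 28.7833 p [ 0.4536 -0.3285  0.3098] R [[0.262, 0.965, -0.0], [0.965, -0.262, 0.0], [0.0, -0.0, -1.0]] F [ 0.8 -0.  -1.9] M [-0.03 -0.    0.  ] op 0.0263 ff 59.322112798690796
q [-0.705  0.295  1.862  0.     0.985 -0.44 ]
```

View pics/p5.png

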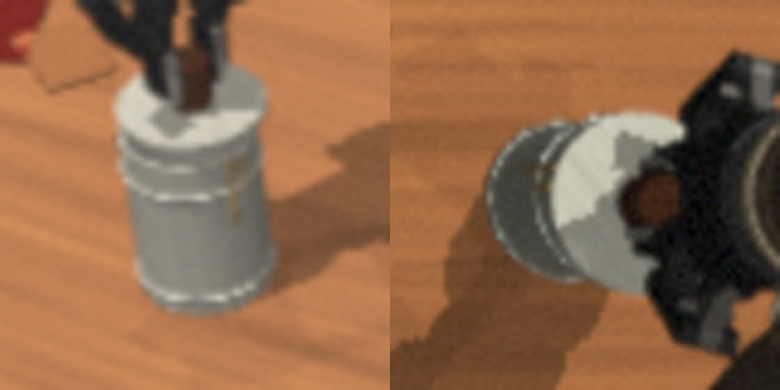

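{"fn": "drive_tool", "kwargs": {
  "rows": [
    [[0,0,0.008,0,0,0,-1],[0,0,0.016,0,0,0,-1],[0,0,0.024,0,0,0,-1],[0,0,0.032,0,0,0,-1],[0,0,0.04,0,0,0,-1],[0,0,0.044,0,0,0,-1],[0,0,0.044,0,0,0,-1],[0,0,0.044,0,0,0,-1]]
  ]
}}

```text
clock: 29.55
position: [0.4535, -0.3285, 0.2991]
eef_rot: [0.794, 0.607, -0.0, -0.0]
force: [0.1, -0.8, -2.3]
opening: 0.0258
finger_force: 59.3
```

{"fn": "drive_tool", "kwargs": {
  "rows": [
    [[0,0,0.004,0,0,0,-1],[0,0,0.008,0,0,0,-1],[0,0,0.012,0,0,0,-1],[0,0,0.012,0,0,0,-1],[0,0,0.012,0,0,0,-1],[0,0,0.012,0,0,0,-1],[0,0,0.012,0,0,0,-1],[0,0,0.012,0,0,0,-1]]
  ]
}}

```text
clock: 30.22
position: [0.4537, -0.3286, 0.2982]
eef_rot: [0.794, 0.607, -0.0, 0.0]
force: [-2.5, 2.8, 8.9]
opening: 0.0263
finger_force: 60.6
```

```bash
python3 - <<'E'
from h import *
st()
for i in range(2):
  for k in("top","scene"): marks(k,["cover","pot_rim","pot"],1)
E
```

```text
t 30.2167 p [ 0.4537 -0.3286  0.2982] R [[0.262, 0.965, -0.0], [0.965, -0.262, -0.0], [-0.0, 0.0, -1.0]] F [-2.5  2.8  8.9] M [ 0.43  0.57 -0.04] op 0.0263 ff 60.61410427093506
q [-0.705  0.311  1.869 -0.     0.962 -0.439]
top cover [([0.4554, -0.331, 0.0953], 0.59)]
top pot_rim []
top pot [([0.4561, -0.3283, -0.0018], 0.91)]
scene cover [([0.4604, -0.327, 0.098], 0.65)]
scene pot_rim [([0.4592, -0.3261, 0.1081], 0.95)]
scene pot [([0.454, -0.3286, -0.0012], 0.85)]
top cover [([0.4541, -0.3316, 0.0994], 0.81)]
top pot_rim []
top pot [([0.4576, -0.3261, -0.0007], 0.71)]
scene cover [([0.4576, -0.3278, 0.098], 0.62)]
scene pot_rim [([0.4581, -0.3274, 0.1056], 0.6)]
scene pot [([0.4546, -0.3298, 0.0016], 0.87)]
```

{"fn": "drive_tool", "kwargs": {
  "rows": [
    [[0,0,0.005,0,0,0,-1],[0,0,0.01,0,0,0,-1],[0,0,0.01,0,0,0,-1],[0,0,0.01,0,0,0,-1],[0,0,0.01,0,0,0,-1],[0,0,0.01,0,0,0,-1],[0,0,0.01,0,0,0,-1],[0,0,0.01,0,0,0,-1]]
  ]
}}

```text
clock: 31.68
position: [0.4539, -0.3287, 0.2982]
eef_rot: [0.794, 0.608, -0.0, 0.0]
force: [-6.0, 4.2, 20.8]
opening: 0.026
finger_force: 61.6
```

{"fn": "drive_tool", "kwargs": {
  "rows": [
    [[0,0,-0.01,0,0,0,-1],[0,0,-0.015,0,0,0,-1],[0,0,-0.015,0,0,0,-0.4],[0,0,-0.015,0,0,0,0],[0,0,-0.015,0,0,0,0.4],[0,0,-0.015,0,0,0,1],[0,0,-0.015,0,0,0,1],[0,0,-0.015,0,0,0,1]]
  ]
}}

```text
clock: 32.35
position: [0.4534, -0.3284, 0.297]
eef_rot: [0.794, 0.607, -0.0, -0.0]
force: [-0.0, -0.5, 0.2]
opening: 0.0839
finger_force: 0.0
```

{"fn": "drive_tool", "kwargs": {
  "rows": [
    [[0,0,-0.05,0,0,0,1],[0,0,-0.12,0,0,0,1],[0,0,-0.2,0,0,0,1],[0,0,-0.28,0,0,0,1],[0,0,-0.32,0,0,0,-1],[0,0,-0.32,0,0,0,-1],[0,0,-0.32,0,0,0,-1],[0,0,-0.32,0,0,0,-1]]
  ]
}}

```text
clock: 33.02
position: [0.453, -0.3281, 0.3764]
eef_rot: [0.794, 0.607, -0.0, -0.001]
force: [-0.2, 0.5, -0.2]
opening: 0.0388
finger_force: 0.0
```

```bash
python3 - <<'E'
from h import *
s,R=st()
for i in range(2):
  for k in("top","scene"):
    c,_=marks(k,["cover","pot_rim","pot"],1)
    if k=="scene": cs=c["image"]
    else: c2=c["image"]
f=lambda i:cv2.resize(i[...,::-1],(390,390),interpolation=cv2.INTER_CUBIC)
cv2.imwrite("pics/p6.png",np.hstack([f(cs[130:200,215:285]),f(c2[230:310,430:510])]))
E
```

```text
t 33.0167 p [ 0.453  -0.3281  0.3764] R [[0.262, 0.965, -0.001], [0.965, -0.262, 0.001], [0.001, -0.002, -1.0]] F [-0.2  0.5 -0.2] M [0.05 0.01 0.01] op 0.0388 ff 0.0
q [-0.705  0.212  1.815 -0.     1.116 -0.44 ]
top cover [([0.454, -0.3325, 0.0962], 0.77)]
top pot_rim [([0.5649, 0.2586, 0.1833], 0.65)]
top pot [([0.4536, -0.3276, -0.002], 0.56)]
scene cover [([0.4584, -0.3266, 0.0972], 0.8)]
scene pot_rim [([0.4582, -0.3294, 0.1092], 0.73)]
scene pot [([0.4548, -0.3281, -0.0001], 0.92)]
top cover [([0.4577, -0.3321, 0.0978], 0.59)]
top pot_rim []
top pot [([0.4555, -0.3294, -0.0011], 0.92)]
scene cover [([0.4592, -0.3284, 0.0999], 0.84)]
scene pot_rim [([0.459, -0.329, 0.1085], 0.64)]
scene pot [([0.4528, -0.3284, 0.0013], 0.8)]
```

View pics/p6.png

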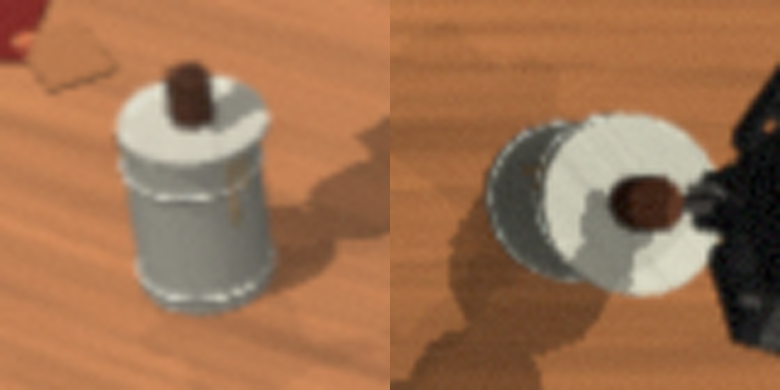

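{"fn": "drive_tool", "kwargs": {
  "rows": [
    [[0,0,0,0,0,0,-1],[0,0,0,0,0,0,-1],[0,0,0.05,0,0,0,-1],[0,0,0.1,0,0,0,-1],[0,0,0.15,0,0,0,-1],[0,0,0.19,0,0,0,-1],[0,0,0.2,0,0,0,-1],[0,0,0.2,0,0,0,-1]]
  ]
}}

```text
clock: 34.48
position: [0.4529, -0.3279, 0.3252]
eef_rot: [0.794, 0.607, -0.0, -0.002]
force: [0.2, -0.3, -0.1]
opening: -0.0002
finger_force: 0.0
```

{"fn": "drive_tool", "kwargs": {
  "rows": [
    [[0,0,0.008,0,0,0,-1],[0,0,0.016,0,0,0,-1],[0,0,0.024,0,0,0,-1],[0,0,0.03,0,0,0,-1],[0,0,0.036,0,0,0,-1],[0,0,0.036,0,0,0,-1],[0,0,0.036,0,0,0,-1],[0,0,0.036,0,0,0,-1]]
  ]
}}

```text
clock: 35.15
position: [0.4538, -0.3287, 0.3205]
eef_rot: [0.794, 0.608, 0.0, 0.001]
force: [-2.8, 2.3, 7.8]
opening: -0.0
finger_force: 3.8
```

{"fn": "drive_tool", "kwargs": {
  "rows": [
    [[0,0,0.005,0,0,0,-1],[0,0,0.01,0,0,0,-1],[0,0,0.014,0,0,0,-1],[0,0,0.018,0,0,0,-1],[0,0,0.02,0,0,0,-1],[0,0,0.02,0,0,0,-1],[0,0,0.02,0,0,0,-1],[0,0,0.02,0,0,0,-1]]
  ]
}}

```text
clock: 35.82
position: [0.4548, -0.3294, 0.3207]
eef_rot: [0.794, 0.608, 0.0, 0.002]
force: [-7.0, 6.6, 29.3]
opening: 0.0002
finger_force: 14.4
```

Firm 29 N press, level and with no sink. Lift off and check.

{"fn": "drive_tool", "kwargs": {
  "rows": [
    [[0,0,-0.01,0,0,0,-1],[0,0,-0.025,0,0,0,-1],[0,0,-0.06,0,0,0,-1],[0,0,-0.16,0,0,0,-1],[0,0,-0.3,0,0,0,-1],[0,0,-0.45,0,0,0,-1],[0,0,-0.6,0,0,0,-1],[0,0,-0.6,0,0,0,-1]]
  ]
}}

```text
clock: 36.48
position: [0.4553, -0.3299, 0.473]
eef_rot: [0.794, 0.607, 0.002, 0.008]
force: [0.5, -1.4, 2.1]
opening: -0.0003
finger_force: 0.0
```

```bash
python3 - <<'E'
from h import *
s,R=st()
c,_=marks("scene",["cover","pot","brush","brush_collar","glue_brush"],1)
c2,_=marks("top",["cover","pot","brush_collar","brush"],1)
i=cv2.resize(c["image"][100:300,180:460],(800,571),interpolation=cv2.INTER_CUBIC)
cv2.imwrite("pics/p7.png",i[...,::-1])
E
```

```text
t 36.4833 p [ 0.4553 -0.3299  0.473 ] R [[0.262, 0.965, 0.013], [0.965, -0.262, -0.011], [-0.007, 0.015, -1.0]] F [ 0.5 -1.4  2.1] M [-0.07 -0.07 -0.01] op -0.0003 ff 0.0
q [-0.704  0.126  1.715  0.     1.285 -0.44 ]
scene cover [([0.4569, -0.3282, 0.1], 0.85)]
scene pot [([0.4573, -0.3273, -0.0021], 0.69)]
scene brush [([0.5616, 0.261, 0.0139], 0.87)]
scene brush_collar [([0.5647, 0.2589, 0.186], 0.69)]
scene glue_brush [([0.5402, 0.165, 0.0548], 0.66)]
top cover [([0.4569, -0.3306, 0.0983], 0.62)]
top pot [([0.4532, -0.328, -0.0003], 0.82)]
top brush_collar [([0.5609, 0.2583, 0.1888], 0.58)]
top brush [([0.5629, 0.2596, 0.0175], 0.52)]
```

View pics/p7.png

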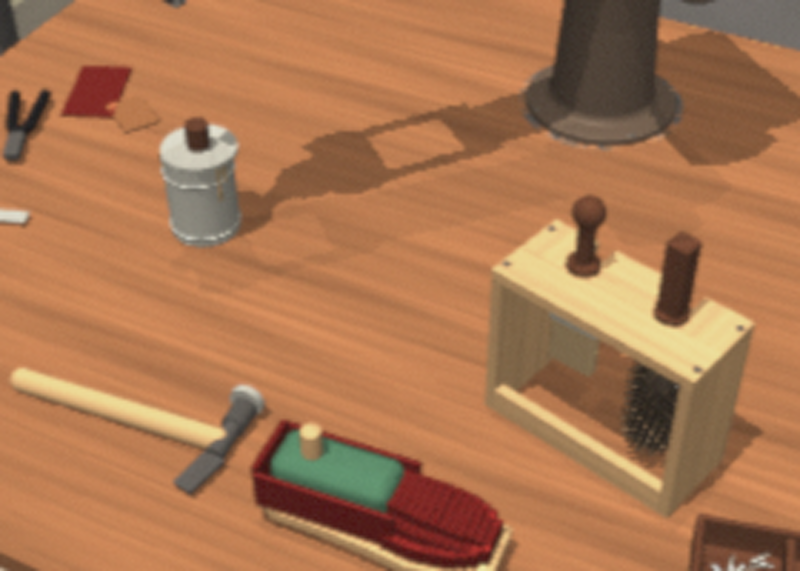

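The picture shows the pot upright at (203,190) with its cover on level, and the brush hung in its slot at (680,280). The bystanders have not moved.

```bash
python3 -c "
from plant import robot
print(robot.job_done())"
```

```text
the job is handed in; nothing more can be done
None
```

The job is handed in at about 36 s: the pot got three strokes to the bottom (it shifted about 4–5 mm but stayed upright), the brush hangs in its own slot, and the cover, pressed on with about 29 N, looks centred and level.

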